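# Crank the starter key on a garage engine test panel

## Robot

A 6-joint arm with a two-finger parallel gripper is mounted at the origin on the work surface. World frame = base frame: x ahead of the robot, y to its left, z up, the work surface at z = 0. Lengths are in m, angles in rad, forces in N, time in s.
With the tool pointing down it reaches from about 0.35 to 0.775 m from the base axis. Payload 7.3 kg.
Tool frame: the origin (TCP) lies midway between the tips of the shut fingers; the grasp point (between the pads) lies robot.grasp_offset behind it (robot.grasp_offset is the distance from the TCP to the grasp point, in m); z points along the fingers, x is the direction in which the jaws open and shut, and the axes are right-handed (so a half turn about z gives the same grasp; the last joint's range is limited). The gripper opens to 92 mm and grips with 3 to 60 N. Pads are 19 mm wide; open, the fingers measure 130 mm over their backs; the gripper's body (75 mm by 190 mm) begins 47 mm behind the grasp point.
Start: joints at [1.104, 0.342, 1.524, -0, 1.275, -0.146], TCP at [0.166, 0.498, 0.227] pointing down, gripper open.
Joint ranges: [-2.53, 2.53], [-0.77, 2.02], [0.04, 2.7], [-1, 4.14], [0.28, 2.66], [-3.11, 3.11]. Speed limits (rad/s): [2.57, 2.57, 3.14, 3.14, 3.14, 3.14].

## Interface

Orientations are given as [roll, pitch, yaw] about the fixed x, y, z axes, in that order (R = Rz(yaw) Ry(pitch) Rx(roll)).
In Python, from cell import robot gives the robot as it stands. The module is installed in compiled form; this text tells all that it offers.
- The arm moves only by the tool move_arm, never from a script. Its argument "increments" is a list of rows, each a list of 7 numbers: the finger opening in mm, from 0 to 91.8, then the shift along the tool's x, y, z in mm, then the turn, a rotation vector about the tool's x, y, z in rad. A call has 1 to 12 rows; each row shifts and turns the pose as measured when the row begins, along the tool's axes as they then stand; what a row does not reach is not made up. A row lasts 1/8 s, in which the tool goes at most 62.5 mm and 10.7 degrees, less where a joint would pass 70% of its speed; a pose out of reach is approached as far as the arm can. A call is refused whole if a number of a shift passes 62.5 or a number of a turn 0.188, either way. A call with a gripper value outside its range is refused whole. The fingers move at their own pace and stop on an object; "newtons" is the grip in N (left out, the last holds). Time passes only in rows, so rows that do not move let the fingers close. It gives the time, the measured TCP pose, the force and the opening at its end, in the units of the state.
- robot.observe(): the state, without advancing time (a new reading comes with each control period).
- robot.read_camera(name): name is "side" or "top" or "wrist"; returns a dict with "img" (420x560x3 uint8, red, green, blue), "fx", "fy", "cx", "cy" (pixels), "T" (4x4, takes a point from camera to world coordinates). Camera axes: x right, y down, z forward; pixel columns grow to the right and rows downward; lengths in m; the calibration is good to about 2 mm. A picture is of the moment at which its call begins. There is no depth.
- robot.hand_in(): hands the job in, once; it reports no verdict.
Trained networks look in the newest picture that a camera, given by its name, has taken for a name from the list of things; names that differ only in an ending like _2 or _b are one class to them, and where a whole thing is asked for, a point or a joint stands for the part that bears it (a point fixed in the world has none). Each returns a list of dicts, best first, with "conf" (0 to 1); they miss things now and then, are a little off and sometimes report something else, mostly with a low value. They report only what shows in the picture. A call takes as long as a camera call.
- robot.look_for(thing, camera): "rect" ([left, top, width, height] in pixels, round what is visible of it).
The state is a dict: "time": time; "qpos": joint angles; "qvel": joint speeds; "joint_efforts": joint torques, N m; "tool_pos": TCP position; "tool_rot": TCP orientation; "contact_force": force on the tool from outside, world axes, zero at the start; "torque": the same for the moment, N m; "opening": finger opening in m.
Only numpy, scipy, OpenCV 4.12 (cv2) and the standard library are available. Lean on these libraries where they do the work, as an engineer would, in place of code of your own. Each camera call takes 0.05 s, during which the arm holds its last target.

## Task

On the wooden test panel, turn the starter key (the wing-shaped grip) clockwise as far as it goes, hold it against its stop for a good second to crank the engine, then let go so that it springs back to rest. Leave the round throttle knob and the mushroom stop button alone.

Things in the scene. Friction and masses are not known exactly. Their poses are not given: they have to be found in the camera images.
- starter_grip (a point): Starter key: black upright wing 44 mm long, 12 thick, 34 tall, on a steel disc (40 mm diameter, 8 high) on a grey housing 70 x 70 x 35 mm. Site: on the turning axis, 12 mm below the wing's top, 22 mm above the disc, 83 mm above the bench. Its z is up, x along the wing, y across its thickness; it turns with the key. Nothing rises above the housing within 90 mm of the axis.
- starter (a joint): Angle of the starter key, rad: 0 at rest, growing clockwise seen from above, stop at 1.05 (60 degrees). A spring drives it back: 0.05 N m at rest, 0.16 at the stop. Three equal grey housings stand in a row 115 mm apart on a wooden board 360 x 150 x 18 mm fixed to the bench; which of them carries the key varies.
- throttle_mark (a point): Throttle: round black ribbed knob 42 mm in diameter, 26 high, on an equal housing. The point is the outer end of its white mark, on the top face, 18 mm from the knob's axis, which lies along the point's +x. It turns easily and stays where it is put; leave it as it is.
- stop (a joint): Travel of the stop button, m: 0 out, 0.006 fully pressed. A black mushroom head 40 mm in diameter, its top 27 mm above an equal housing, held out by a spring; leave it alone.

How it is judged:
On the way:
1. the starter key is held within 10 degrees of its clockwise stop for 0.7 s (value of joint starter above 0.87 rad), for 0.7 s.
At the end, for the whole second after the job is handed in: After having been held within 10 degrees of its stop for 0.7 s, the starter key has sprung back to within 10 degrees of rest (value of joint starter between -0.17 and 0.17 rad); the robot touches nothing.
It fails at once if the throttle knob is turned (its mark moves more than 5 mm, about 16 degrees) (distance of throttle_mark from where it was at the start of the episode above 0.005 m).
It fails at once if the stop button is pressed more than half way (3 mm) (value of joint stop above 0.003 m).
It also fails if it takes over 32 s, if anything falls off the work surface, if the arm or the gripper's body presses on something with over 40 N, if the wrist force passes 120 N, or if a joint passes its speed limit or range.

## Working session

There is one attempt and no reset: what is moved stays moved. The work goes in short steps, Python scripts to look and compute and a tool call to move; the robot and the scene stay as the last step left them, time stands still between calls to the robot, and variables do not carry over. Pictures are saved under pics/ and viewed, and the job is handed in when it is done.

Besides the shell and the picture viewer there is one more tool, called as name(argument=value, ...) on one line, values as JSON. move_arm: Moves the arm, as the interface text tells. Its arguments: {"type":"object","properties":{"increments":{"type":"array"},"newtons":{"type":"number"}},"required":["increments"]}

```bash
mkdir -p pics
python3 - <<'E'
from cell import robot
import cv2
s=robot.observe(); print(s['time'],s['tool_pos'],s['tool_rot'],s['opening'],robot.grasp_offset)
for c in ['top','side']:
    r=robot.read_camera(c); cv2.imwrite(f'pics/{c}0.png',r['img'][:,:,::-1])
    print(c,r['fx'],r['fy'],r['cx'],r['cy'],r['T'].round(4).tolist())
    for t in ['starter_grip','throttle_mark','stop']: print(t,robot.look_for(t,c)[:3])
E
```

```text
0.0 [0.16532068 0.49785386 0.22606458] [-3.14138586e+00  1.52497903e-03  1.25001930e+00] 0.0914746936597435 0.0188
top 535.0922076809228 535.0922076809228 279.18665092458997 218.85424400260638 [[-0.0124, -0.9941, 0.1081, 0.4666], [-0.9999, 0.0124, -0.0006, 0.0452], [-0.0007, -0.1081, -0.9941, 0.9796], [0.0, 0.0, 0.0, 1.0]]
starter_grip [{'rect': [376.5, 239.4, 20.4, 24.8], 'conf': 0.92}]
throttle_mark [{'rect': [309.9, 227.8, 25.6, 25.3], 'conf': 0.84}]
stop [{'rect': [243.2, 227.5, 25.3, 24.4], 'conf': 0.94}]
side 410.5998483058864 410.5998483058864 277.91016867924446 217.02360279062293 [[-0.917, -0.1852, 0.3533, 0.3185], [-0.398, 0.4825, -0.7802, 0.553], [-0.026, -0.8561, -0.5161, 0.4521], [0.0, 0.0, 0.0, 1.0]]
starter_grip [{'rect': [327.4, 184.2, 21.1, 26.4], 'conf': 0.81}]
throttle_mark [{'rect': [291.1, 213.7, 25.7, 26.2], 'conf': 0.59}, {'rect': [323.7, 181.5, 26.3, 25.7], 'conf': 0.3}]
stop [{'rect': [266.2, 251.9, 21.5, 17.6], 'conf': 0.61}]
```

Run:
```python
import cv2
a=cv2.imread('pics/top0.png'); 
cv2.imwrite('pics/top0c.png',cv2.resize(a[190:290,220:430],None,fx=3.8,fy=3.8,interpolation=cv2.INTER_CUBIC))
a=cv2.imread('pics/side0.png'); 
cv2.imwrite('pics/side0c.png',cv2.resize(a[150:310,220:420],None,fx=3.7,fy=3.7,interpolation=cv2.INTER_CUBIC))
```

```text
(no output)
```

View pics/top0.png

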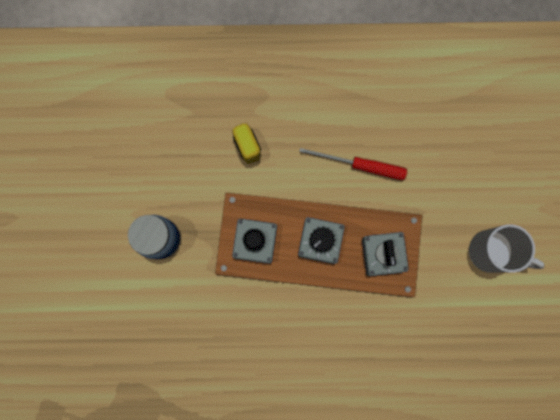

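View pics/top0c.png

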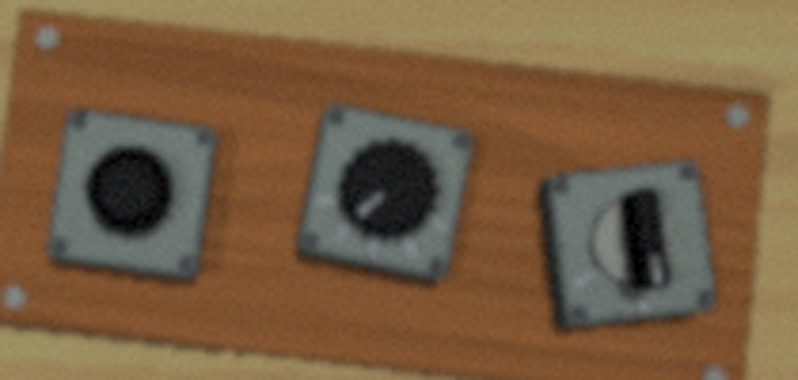

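View pics/side0c.png

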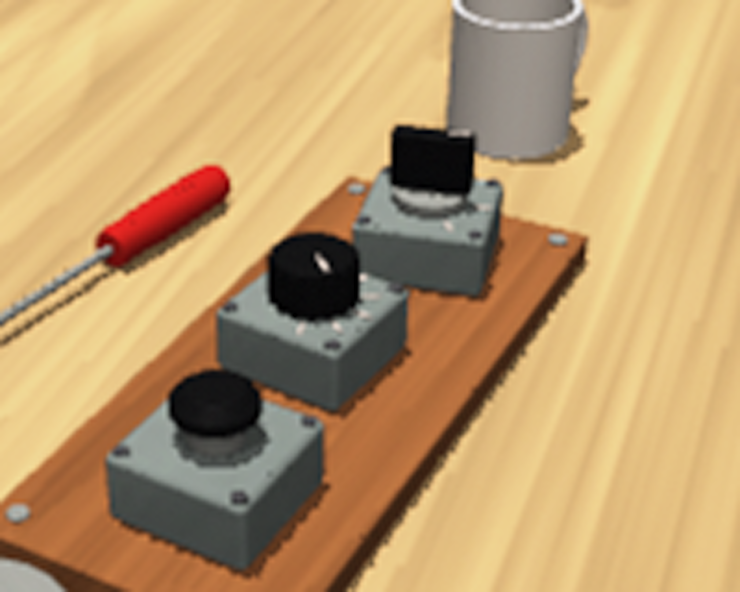

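The key is on the right-hand housing. Its wing top is centred at about (390.5, 252.5) px in the top view and runs nearly along the image rows' direction. The clockwise tick lies toward the lower left. The throttle is in the middle, the stop button on the left.

```bash
cat > h.py <<'E'
import numpy as np
from scipy.spatial.transform import Rotation as R
def ray(r,u,v,z):
    d=r['T'][:3,:3]@np.array([(u-r['cx'])/r['fx'],(v-r['cy'])/r['fy'],1]); o=r['T'][:3,3]
    return o+d*(z-o[2])/d[2]
def px(r,p):
    c=np.linalg.inv(r['T'])@np.append(p,1); return np.array([r['fx']*c[0]/c[2]+r['cx'],r['fy']*c[1]/c[2]+r['cy']])
def delta(s,goal,yaw):
    Rt=R.from_euler('xyz',s['tool_rot']); G=R.from_euler('xyz',[np.pi,0,yaw])
    return (Rt.inv().apply(np.array(goal)-s['tool_pos'])*1000).round(1),(Rt.inv()*G).as_rotvec().round(3)
E
python3 - <<'E'
from h import *; from cell import robot
r=robot.read_camera('top')
c=lambda u,v:(220+(u+.5)/3.8-.5,190+(v+.5)/3.8-.5)
p=ray(r,*c(648,239),.095); a=ray(r,*c(657,190),.095); b=ray(r,*c(668,288),.095)
print(p,a,b,np.arctan2(*(a-b)[1::-1]))
s=robot.observe(); yaw=np.arctan2(*(a-b)[1::-1])+np.pi/2; print(yaw,delta(s,[p[0],p[1],.2],yaw))
E
```

```text
[ 0.50458997 -0.13786956  0.095     ] [ 0.52586184 -0.14253165  0.095     ] [ 0.48327264 -0.1457978   0.095     ] 0.07653981746762804
1.6473361442625245 (array([-496.7,  522.3,   26.7]), array([-0.   ,  0.   , -0.397]))
```

move_arm(increments=[[60,-40,42,1,0,0,0],[60,-40,42,1,0,0,0],[60,-40,42,1,0,0,0],[60,-40,42,1,0,0,0],[60,-40,42,1,0,0,0],[60,-40,42,1,0,0,0],[60,-40,42,1,0,0,0],[60,-40,42,1,0,0,0],[60,-40,42,1,0,0,0],[60,-40,42,1,0,0,0],[60,0,0,0,0,0,-0.18],[60,0,0,0,0,0,-0.18]])

```text
time: 1.95
tool_pos: [0.4485, -0.0299, 0.2177]
tool_rot: [3.132, -0.002, 1.621]
contact_force: [-0.1, 0.1, -0.6]
opening: 0.06
```

Run:
```python
from h import *; from cell import robot; import cv2
r=robot.read_camera('wrist'); cv2.imwrite('pics/w1.png',r['img'][:,:,::-1])
s=robot.observe(); print(s['time'],s['tool_pos'],s['tool_rot'],s['qpos'],delta(s,[.5046,-.1379,.2],1.647))
print(robot.look_for('starter_grip','wrist'))
print(px(r,[.5046,-.1379,.095]))
```

```text
2.0 [ 0.44862478 -0.02991351  0.21774393] [ 3.13184574e+00 -1.58140869e-03  1.62843532e+00] [-0.24047021  0.20681091  1.73957497  0.00471878  1.18635804 -1.87064819] (array([-111.1,   49.5,   18.1]), array([ 0.01 , -0.001, -0.019]))
[{'rect': [136.9, 225.5, 38.8, 38.8], 'conf': 0.55}]
[141.66183714 261.69293897]
```

move_arm(increments=[[60,-55,25,0,0.01,0,0],[60,-45,20,0,0,0,0],[60,-11,5,18,0,0,0],[60,0,0,0,0,0,-0.02]])

```text
time: 2.55
tool_pos: [0.5042, -0.1385, 0.1991]
tool_rot: [-3.141, -0.003, 1.626]
contact_force: [-1.0, 0.2, 0.6]
opening: 0.0602
```

Run:
```python
from h import *; from cell import robot; import cv2
r=robot.read_camera('wrist')
s=robot.observe(); print(s['time'],s['tool_pos'],s['tool_rot'],s['qpos'],delta(s,[.5046,-.1379,.2],1.647))
print(robot.look_for('starter_grip','wrist'))
q=px(r,[.5046,-.1379,.095]); print(q)
im=r['img'][:,:,::-1].copy(); cv2.imwrite('pics/w2.png',im)
```

```text
2.6 [ 0.50463348 -0.13829681  0.20009836] [ 3.14035929e+00 -2.29041369e-03  1.62802560e+00] [-0.41562179  0.36164174  1.57192092  0.00278191  1.20797635 -2.04463324] (array([ 0.4, -0. ,  0.1]), array([ 0.001, -0.002, -0.019]))
[{'rect': [250.2, 176.3, 47.8, 59.1], 'conf': 0.73}]
[276.6938858  209.51585792]
```

View pics/w2.png

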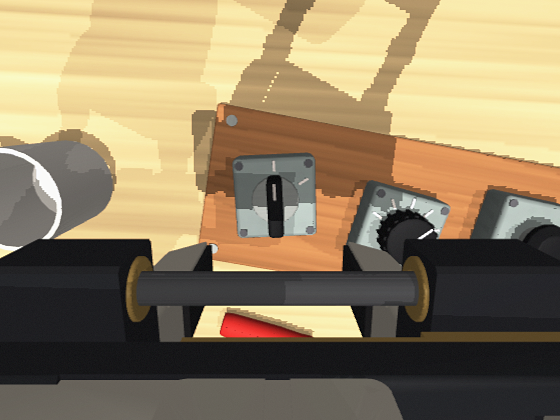

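Run:
```python
from h import *; from cell import robot; import cv2
r=robot.read_camera('wrist')
im=cv2.imread('pics/w2.png')
cv2.imwrite('pics/w2c.png',cv2.resize(im[145:245,220:330],None,fx=6,fy=6,interpolation=cv2.INTER_CUBIC))
ya=1.647-np.pi/2; x=np.array([np.cos(ya),np.sin(ya),0]); y=np.array([-x[1],x[0],0])
for i,j in [(1,1),(1,-1),(-1,-1),(-1,1)]:
    q=px(r,np.array([.5046,-.1379,.095])+i*.022*x+j*.006*y); print(q,(q-[220,145]+.5)*6-.5)
```

```text
[284.63931457 235.74912148] [390.3358874  546.99472885]
[268.85154339 236.0283575 ] [295.60926032 548.67014499]
[267.43620816 178.69173231] [287.11724896 204.65039387]
[283.86913178 178.39483191] [385.71479065 202.86899146]
```

View pics/w2c.png

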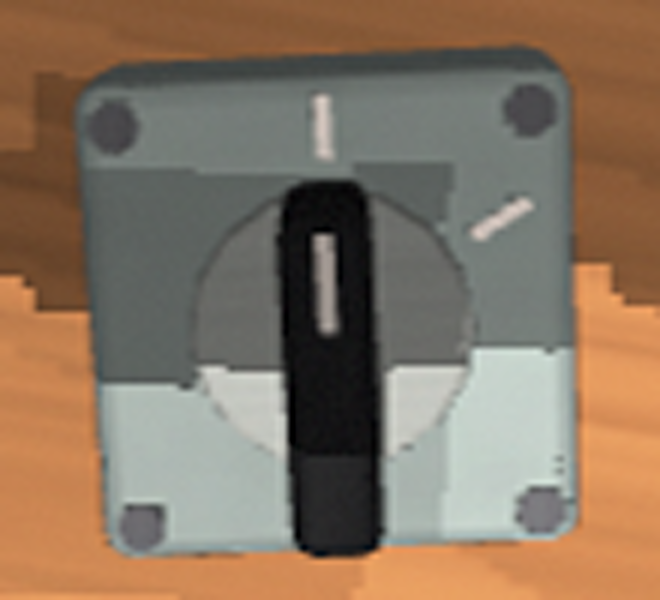

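The wrist view agrees with the estimate to about 1 mm: the wing spans crop columns 280–383, against 287–390 predicted. I'll descend around it and grip.

move_arm(increments=[[60,-0.5,-1,40,0,0,-0.03],[60,0,0,40,0,0,0],[60,0,0,30,0,0,0],[60,0,0,18,0,0,0],[60,0,0,3,0,0,0]])

```text
time: 3.32
tool_pos: [0.5058, -0.133, 0.0718]
tool_rot: [3.131, 0.002, 1.663]
contact_force: [0.0, 0.4, -0.0]
opening: 0.0601
```

Run:
```python
from h import *; from cell import robot; import cv2
for c in ['side','wrist']:
    r=robot.read_camera(c)
    cv2.imwrite(f'pics/{c}3.png',r['img'][:,:,::-1])
s=robot.observe(); print(s['time'],s['tool_pos'],s['tool_rot'],s['contact_force'],delta(s,[.504,-.139,.067],1.655))
im=cv2.imread('pics/side3.png'); cv2.imwrite('pics/side3c.png',cv2.resize(im[100:260,240:440],None,fx=3.7,fy=3.7,interpolation=cv2.INTER_CUBIC))
```

```text
3.425 [ 0.50648962 -0.13363688  0.07276215] [3.12926345e+00 2.88366800e-03 1.66299770e+00] [ 0.01838964 -0.56203591  0.33012915] (array([-5.1, -3. ,  5.7]), array([0.012, 0.003, 0.008]))
```

View pics/side3c.png

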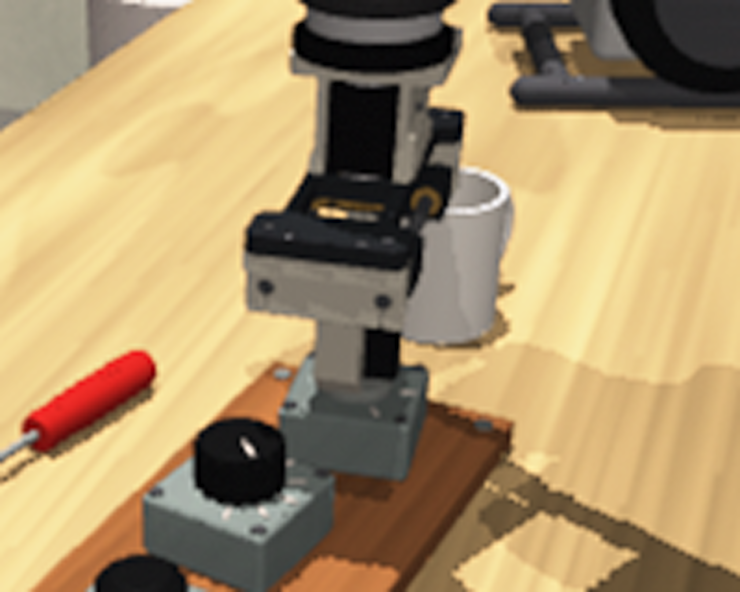

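View pics/wrist3.png

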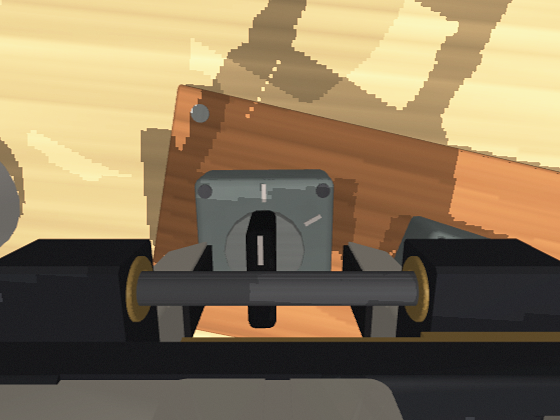

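The wing at column 262 sits left of the jaw midline (about 278), which matches the computed 5 mm drift. I'll correct for it.

move_arm(increments=[[60,-5,-3,3,0.012,0.003,0],[60,0,0,2,0,0,0],[60,0,0,0,0,0,0]])

```text
time: 3.8
tool_pos: [0.5052, -0.1396, 0.0699]
tool_rot: [3.138, 0.002, 1.663]
contact_force: [0.5, 0.3, -0.3]
opening: 0.0599
```

Run:
```python
from h import *; from cell import robot; import cv2
for c in ['wrist']:
    r=robot.read_camera(c)
    cv2.imwrite(f'pics/{c}4.png',r['img'][:,:,::-1])
s=robot.observe(); print(s['time'],s['tool_pos'],s['tool_rot'],s['contact_force'],delta(s,[.504,-.139,.067],1.655))
```

```text
3.85 [ 0.50525773 -0.13963901  0.07000974] [3.13793434e+00 2.06732273e-03 1.66319114e+00] [0.01580667 0.11008042 0.3486831 ] (array([ 0.8, -1.2,  3. ]), array([0.004, 0.002, 0.008]))
```

View pics/wrist4.png

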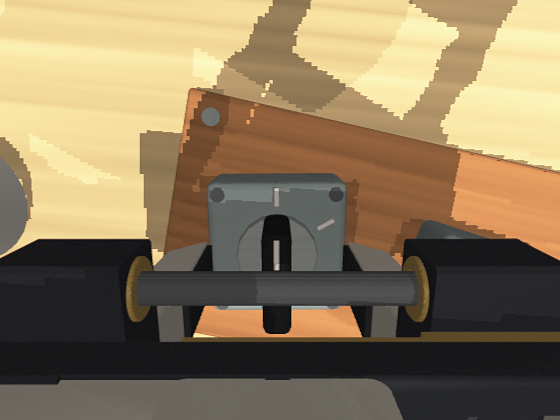

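The wing (column 277) is now centred between the jaws. I'll close on it.

move_arm(increments=[[40,0,-1,2,0,0,0],[20,0,0,0,0,0,0],[8,0,0,0,0,0,0],[8,0,0,0,0,0,0],[8,0,0,0,0,0,0],[8,0,0,0,0,0,0]], newtons=40)

```text
time: 4.6
tool_pos: [0.5042, -0.1399, 0.068]
tool_rot: [3.138, 0.002, 1.663]
contact_force: [-0.1, -0.7, -0.3]
opening: 0.0116
```

Run:
```python
from h import *; from cell import robot
s=robot.observe(); print(s['time'],s['tool_pos'],s['tool_rot'],s['contact_force'],s['torque'],s['opening'])
```

```text
4.6 [ 0.50422722 -0.13992571  0.06802945] [3.13775265e+00 2.37675064e-03 1.66313529e+00] [-0.12807815 -0.68582842 -0.34526882] [-0.12624354  0.04861772  0.01238029] 0.011551966912883998
```

move_arm(increments=[[8,0,0,0,0,0,0.12],[8,0,0,0,0,0,0.15],[8,0,0,0,0,0,0.15]])

```text
time: 4.97
tool_pos: [0.5043, -0.1397, 0.068]
tool_rot: [3.137, 0.0, 1.231]
contact_force: [0.4, -0.1, 1.1]
opening: 0.0116
```

Run:
```python
from h import *; from cell import robot
s=robot.observe(); print(s['time'],s['tool_pos'],s['tool_rot'],s['contact_force'],s['torque'],s['opening'],delta(s,[.5042,-.1399,.068],1.663))
```

```text
4.975 [ 0.5042581  -0.13967434  0.06802006] [3.13728717e+00 1.93486649e-04 1.23118649e+00] [ 0.3784447  -0.14482023  1.07996628] [ 0.06344896 -0.0413428   0.16991006] 0.011605591458556152 (array([-0.2,  0. ,  0. ]), array([ 0.004,  0.001, -0.432]))
```

move_arm(increments=[[8,0,0,0,0,0,0.15],[8,0,0,0,0,0,0.15],[8,0,0,0,0,0,0.15],[8,0,0,0,0,0,0.12],[8,0,0,0,0,0,0.04]])

```text
time: 5.6
tool_pos: [0.5045, -0.1394, 0.068]
tool_rot: [3.138, -0.002, 0.601]
contact_force: [0.3, -0.2, -0.3]
opening: 0.0119
```

Run:
```python
from h import *; from cell import robot; import cv2
s=robot.observe(); print(s['time'],s['tool_pos'],s['tool_rot'],s['contact_force'],s['torque'],s['opening'],delta(s,[.5042,-.1399,.068],1.663))
r=robot.read_camera('wrist')
cv2.imwrite(f'pics/w5.png',r['img'][:,:,::-1])
```

```text
5.6 [ 0.50451435 -0.13936104  0.06804243] [ 3.13768079e+00 -2.44960418e-03  6.01397997e-01] [ 0.28243121 -0.22643528 -0.27656893] [-0.12674204  0.05992029  0.51273114] 0.01193639282970452 (array([-0.6,  0.3,  0. ]), array([ 0.005, -0.   , -1.062]))
```

View pics/w5.png

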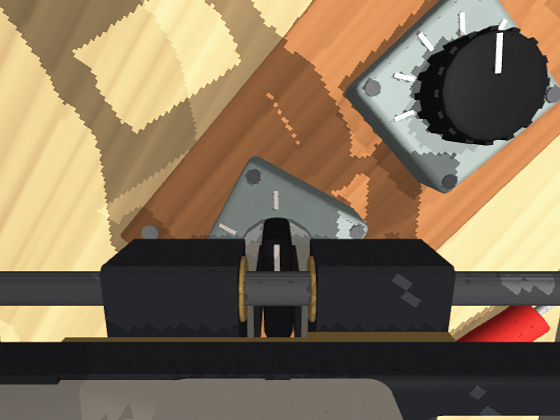

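The key is at its stop: its mark lines up with the 60° tick at column 276, and the torque of 0.51 N m exceeds the spring's 0.16. Now I'll hold it there.

move_arm(increments=[[8,0,0,0,0,0,0.01],[8,0,0,0,0,0,0.01],[8,0,0,0,0,0,0.01],[8,0,0,0,0,0,0.01],[8,0,0,0,0,0,0.01],[8,0,0,0,0,0,0.01],[8,0,0,0,0,0,0.01],[8,0,0,0,0,0,0.01],[8,0,0,0,0,0,0.01],[8,0,0,0,0,0,0.01],[8,0,0,0,0,0,0.01],[8,0,0,0,0,0,0.01]])

```text
time: 7.15
tool_pos: [0.5046, -0.1394, 0.0681]
tool_rot: [3.137, -0.002, 0.48]
contact_force: [0.9, -1.5, 0.1]
opening: 0.0134
```

Run:
```python
from h import *; from cell import robot; import cv2
s=robot.observe(); print(s['time'],s['tool_pos'],s['tool_rot'],s['contact_force'],s['torque'],s['opening'])
r=robot.read_camera('wrist')
cv2.imwrite(f'pics/w6.png',r['img'][:,:,::-1])
```

```text
7.15 [ 0.5045596  -0.13941706  0.06807285] [ 3.13671187e+00 -1.80866286e-03  4.80229172e-01] [ 0.88731217 -1.52301273  0.08796611] [-0.13521932 -0.08055491  1.07149842] 0.013387359064501184
```

View pics/w6.png

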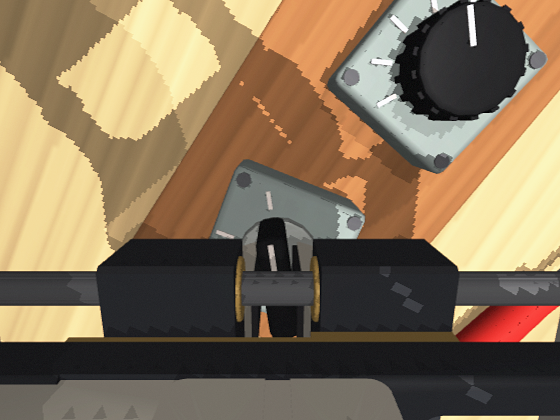

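The key stayed at its stop for 1.5 s. The jaws twisted about 0.12 rad past it while the wing didn't move. Now I'll let go.

move_arm(increments=[[30,0,0,0,0,0,0],[70,0,0,0,0,0,0],[70,0,0,0,0,0,0],[70,0,0,0,0,0,0],[70,0,0,0,0,0,0],[70,0,0,0,0,0,0]])

```text
time: 7.95
tool_pos: [0.5046, -0.1394, 0.0681]
tool_rot: [3.138, -0.003, 0.473]
contact_force: [-0.2, 0.6, -0.3]
opening: 0.0676
```

Run:
```python
from h import *; from cell import robot; import cv2
s=robot.observe(); print(s['time'],s['tool_pos'],s['tool_rot'],s['contact_force'],s['torque'],s['opening'])
r=robot.read_camera('wrist')
cv2.imwrite(f'pics/w7.png',r['img'][:,:,::-1])
```

```text
7.95 [ 0.50455979 -0.13943934  0.06807751] [ 3.13803775 -0.00315648  0.47338761] [-0.18007546  0.56647945 -0.31857466] [-0.0756434   0.06321088 -0.01681548] 0.06755458660397615
```

View pics/w7.png

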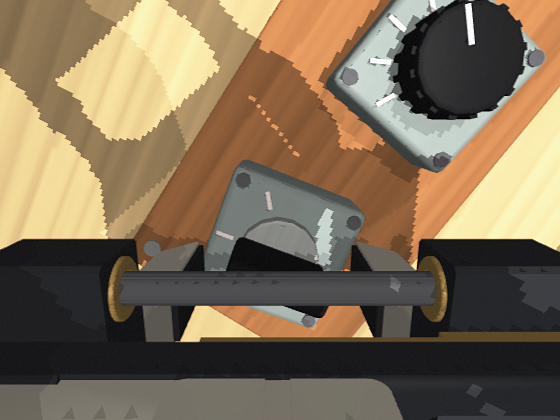

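The wing has sprung back across the open jaws and nothing is loaded. I'll retreat straight up.

move_arm(increments=[[70,0,0,-15,0,0,0],[70,0,0,-25,0,0,0],[70,0,0,-40,0,0,0],[70,0,0,-40,0,0,0],[70,0,0,-40,0,0,0],[70,0,0,0,0,0,0],[70,0,0,0,0,0,0]])

```text
time: 8.88
tool_pos: [0.5035, -0.1387, 0.2384]
tool_rot: [3.136, -0.005, 0.473]
contact_force: [0.2, -0.1, 0.1]
opening: 0.0699
```

Run:
```python
from h import *; from cell import robot; import cv2
s=robot.observe(); print(s['time'],s['tool_pos'],s['qvel'].round(3),s['contact_force'])
r=robot.read_camera('wrist')
cv2.imwrite(f'pics/w8.png',r['img'][:,:,::-1])
```

```text
8.875 [ 0.50350156 -0.13873688  0.23841473] [ 0.002 -0.021 -0.026  0.001  0.012 -0.   ] [ 0.22914729 -0.09999773  0.09069606]
```

View pics/w8.png

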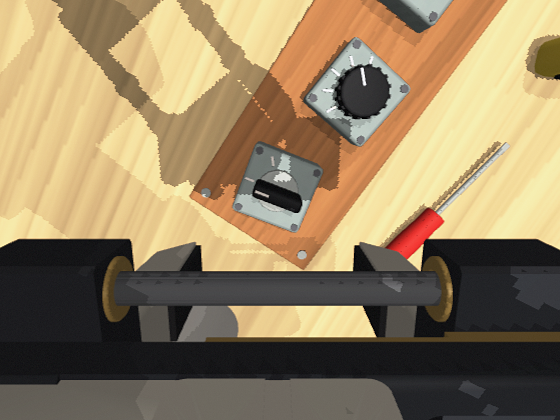

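The key's mark points at the rest tick again (wing from about (253,187) to (300,207), tick at (249,180)), and the arm is clear. Handing in.

Run:
```python
from cell import robot
print(robot.hand_in(), robot.observe()['time'])
```

```text
the job is handed in; nothing more can be done
the job is handed in; nothing more can be done
```

I gripped the starter key, turned it clockwise to its stop, held it there about 1.5 s, let go, backed straight up about 170 mm and handed the job in. The last reading before hand-in was 8.9 s of the 32 s allowed; hand-in gave no verdict.

- **At the stop:** the key's mark lined up with the 60° tick. The measured torque was 0.5 N m, rising to about 1.1 N m, against the spring's 0.16 N m. During the hold I pressed slightly too far, so the jaws twisted about 0.12 rad on the wing. The wing itself stayed at its stop.
- **After release:** the key sprang back, and the last wrist picture shows its mark on the rest tick. The gripper was clear, with contact force about 0.3 N, which is sensor noise.
- **Throttle and stop button:** I never went near either. The throttle's mark looked the same in all the wrist pictures. I did not check the stop button again with its own picture.
- **What disagreed:** on the way down the tool drifted about 5 mm sideways. I saw this in the wrist picture and corrected it before gripping.

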